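# Turn the recipe divider and keep the page

### The arm

A 6-joint arm with a two-finger parallel gripper is mounted at the origin on the work surface. World frame = base frame: x ahead of the robot, y to its left, z up, the work surface at z = 0. Lengths are in m, angles in rad, forces in N, time in s.
With the tool pointing down it reaches from about 0.35 to 0.775 m from the base axis. Payload 7.3 kg.
Tool frame: the origin (TCP) lies at the very end of the fingers, on their centre line; the grasp point (between the pads) lies 19 mm behind it (robot.hold_point_z is the distance from the TCP to the grasp point, in m); y points along the fingers, z is the direction in which the jaws open and shut, and the axes are right-handed (so a half turn about y gives the same grasp; the last joint's range is limited). The gripper opens to 92 mm and grips with 3 to 60 N. Pads are 19 mm wide; open, the fingers measure 130 mm over their backs; the gripper's body (75 mm by 190 mm) begins 47 mm behind the grasp point.
Start: joints at [1.092, 0.342, 1.524, -0, 1.275, -0.146], TCP at [0.171, 0.496, 0.227] pointing down, gripper open.
Joint ranges: [-2.53, 2.53], [-0.77, 2.02], [0.04, 2.7], [-1, 4.14], [0.28, 2.66], [-3.11, 3.11]. Speed limits (rad/s): [2.57, 2.57, 3.14, 3.14, 3.14, 3.14].

### API

Orientations are given as [roll, pitch, yaw] about the fixed x, y, z axes, in that order (R = Rz(yaw) Ry(pitch) Rx(roll)).
In Python, from cell import robot gives the robot as it stands.
- The arm moves only by the shell command python3 -m crank 'ROWS' [OPENING] [FORCE]. ROWS is a JSON object of lists of equal length, an entry for each row: "xyz": the shift along the tool's x, y, z in cm, a list of three; "roll": the turn about the tool's y in degrees. A call has 1 to 20 rows; each row shifts and turns the commanded pose from where the row before left it, along the tool's axes as they then stand; what a row does not reach is not made up. A row lasts 1/10 s, in which the tool goes at most 50 mm and 8.59 degrees, less where a joint would pass 70% of its speed; a pose out of reach is approached as far as the arm can. A call is refused whole if a number of a shift passes 5 or a number of a turn 8.59, either way. A call with a gripper value outside its range is refused whole. OPENING is the gripper command: -1 is fully open, 1 is shut, values between are in proportion, set as the call begins (- or left out, the last holds). The fingers move at their own pace and stop on an object; FORCE is the grip in N (left out, the last holds). Time passes only in rows, so rows that do not move let the fingers close. It gives the time, the measured TCP pose, the force and the opening at its end, in the units of the state.
- robot.observe(): the state, without advancing time (a new reading comes with each control period).
- robot.read_camera(name): name is "scene" or "top" or "wrist"; returns the picture (420x560x3 uint8, red, green, blue); there is no depth.
- robot.calibration(name): a dict with "intrinsics" (3x3 intrinsics, pixels), "pose" (4x4, takes a point from camera to world coordinates). Camera axes: x right, y down, z forward; pixel columns grow to the right and rows downward; lengths in m; the calibration is good to about 2 mm. A picture is of the moment at which its call begins: read the wrist's pose just before it. calibration takes no time and is no camera call; for the wrist camera it gives the pose at the moment of the call.
- robot.hand_in(): hands the job in, once; it reports no verdict.
The state is a dict: "time": time; "qpos": joint angles; "qvel": joint speeds; "joint_efforts": joint torques, N m; "tool_pos": TCP position; "tool_rot": TCP orientation; "contact_force": force on the tool from outside, world axes, zero at the start; "torque": the same for the moment, N m; "opening": finger opening in m.
Only numpy, scipy, OpenCV 4.12 (cv2) and the standard library are available. Lean on these libraries where they do the work, as an engineer would, in place of code of your own. Each camera call takes 0.05 s, during which the arm holds its last target.

### The job

The recipe binder stands open in its V-shaped cradle: turn its stiff divider leaf over onto the other board, the robot's left one (towards the turntable), so that its yellow face shows, laying it down gently instead of letting it drop. Then hang the steel page keeper squarely over the top edge of the left board, beside the leaf's tab, pushed fully down so that board and leaf are both inside its channel, and let go of it. Leave the jars, the mixer, the beaters and the bowl where they are.

Things in the scene. Friction and masses are not known exactly. Their poses are not given: they have to be found in the camera images.
- cradle: Fixed V-shaped cradle with an open dark-blue ring binder, 210 mm long (x), 205 wide, 180 tall. Origin: on the counter below the ring line (the leaf's hinge), which runs along x, 50 mm up. Two boards, 12 mm thick with pages, rise from it at 56 degrees above level, the left to +y, the right to -y; their top edges are 160 mm up the slope from the ring line. z up.
- board_left: The cradle's left board (the robot's left), fixed. Origin: middle of its top edge, at mid-thickness of board plus turned leaf (17 mm in all). x along the edge (cradle's x), y up the slope, z out of the page face. Edge: x = -105 to 105 mm. The turned leaf lies on the face for x = -100 to 100, ending 5 mm below the edge; only its tab, x = -100 to -45, stands 40 mm past the edge.
- leaf (a joint): Turning angle of the stiff divider leaf about the ring line, rad: 0 lying on the right board, 0.593 standing upright, 1.187 (its stop) lying on the left board. It is loose on its rings (slight friction) and falls to whichever side it leans: let go of in the air it slams.
- tab (a point): Centre of the free part of the leaf's yellow tab, 180 mm from the ring line and 72.5 mm to the cradle's -x. Leaf: rigid 4 mm plastic, 0.12 kg, 200 mm along the rings, reaching 155 mm from the ring line; tab 55 mm wide at its -x end, reaching 200 mm. Axes turn with the leaf: x along the rings, -y outward to the tab's end, z out of the cream face that shows at the start.
- keeper_mid (a point): Centre, half-way up, of the loose page keeper: a steel channel, open downward, with a black grip fin along its top, standing on the counter. 80 mm long (x), 38 wide (y), 93 tall (z up). The fin is 14 mm thick (y), 80 long, the top 40 mm of the height. Slot 26 mm wide (y), open at both ends, 45 mm deep; its roof is 1.5 mm below this point.
- keeper: The same page keeper, 0.1 to 0.2 kg, alike both ways round; origin at the centre of its underside, axes as above.
- jar0_mid (a point): Bystander, to be left alone: empty glass spice jar, 54 mm across and 105 mm tall with its red twist cap, standing on the turntable. Point: its centre, half-way up.
- jar1_mid (a point): Bystander, to be left alone: empty glass spice jar, 54 mm across and 105 mm tall with its white twist cap, standing on the turntable. Point: its centre, half-way up.
- jar2_mid (a point): Bystander, to be left alone: empty glass spice jar, 54 mm across and 105 mm tall with its black twist cap, standing on the turntable. Point: its centre, half-way up.
- mixer_mid (a point): Bystander, to be left alone: teal hand mixer lying on its base, 195 mm long, 75 mm wide, 154 mm tall. Point: its middle, 70 mm above the counter.
- beater0_mid (a point): Bystander, to be left alone: steel mixer beater lying flat, 205 mm long and 45 mm thick at the wires, which are at its +x end. Point: on its axis, 22 mm above the counter.
- beater1_mid (a point): Bystander, to be left alone: steel mixer beater lying flat, 205 mm long and 45 mm thick at the wires, which are at its +x end. Point: on its axis, 22 mm above the counter.
- bowl_rim (a point): Bystander, to be left alone: coral melamine bowl, 170 mm across, 75 mm tall. Point: centre of its mouth.
- turntable: Fixed grey lazy-Susan turntable, 260 mm across, 26 mm high, carrying the three jars. Origin: centre of its underside.
Not all that is in view belongs to the job. What is shaped like the keeper but green or orange is not meant.

How it is judged:
On the way, in this order (a step that is already met when the one before it is completed fails the run):
1. the leaf is turned over and lies on the left board (value of joint leaf above 1.13 rad), for 0.2 s.
2. the keeper hangs over the left board's top edge with the leaf in its channel (value of joint leaf above 1.13 rad and x of keeper_mid in the frame of board_left between -0.012 and 0.075 m and y of keeper_mid in the frame of board_left between -0.008 and 0.014 m and z of keeper_mid in the frame of board_left between -0.012 and 0.012 m and angle between the x axis of keeper_mid and the x axis of board_left, either way round below 0.2 rad and angle between the z axis of keeper_mid and the y axis of board_left, either way round below 0.35 rad and linear speed of keeper below 0.04 m/s), for 0.2 s.
At the end, for the whole second after the job is handed in: Leaf on the left board (joint over 1.13 rad). Keeper at rest astride that board's top edge: its centre -12 to 75 mm along the edge from the middle, -8 to 14 mm up-slope of it, within 12 mm of mid-thickness, its length within 0.2 rad of the edge, its upright axis within 0.35 rad of the slope (all of step 2); the robot touches nothing.
It fails at once if the leaf is dropped or flung (turning faster than 2.5 rad/s) (velocity of joint leaf above 2.5 rad/s or velocity of joint leaf below -2.5 rad/s).
It fails at once if a jar, the mixer, a beater or the bowl is moved more than 30 mm (distance of any of jar0_mid, jar1_mid, jar2_mid, mixer_mid, beater0_mid, beater1_mid, bowl_rim from where it was at the start of the episode above 0.03 m).
It also fails if it takes over 48 s, if anything falls off the work surface, if the arm or the gripper's body presses on something with over 40 N, if the wrist force passes 120 N, or if a joint passes its speed limit or range.

## Working session

There is one attempt and no reset: what is moved stays moved. The work goes in short steps, Python scripts to look and compute and a shell command to move; the robot and the scene stay as the last step left them, time stands still between calls to the robot, and variables do not carry over. Pictures are saved under pics/ and viewed, and the job is handed in when it is done.

```bash
ls; mkdir -p pics
python3 - <<'E'
from cell import robot
import cv2,json
for n in ("scene","top","wrist"):
    c=robot.calibration(n);print(n,c["intrinsics"],c["pose"])
    im=robot.read_camera(n);cv2.imwrite(f"pics/{n}0.png",im[...,::-1])
print(robot.observe())
E
```

```text
pics
scene [[410.54809688   0.         275.28596264]
 [  0.         410.54809688 209.77674538]
 [  0.           0.           1.        ]] [[ 0.7270807   0.57678611 -0.37238614  1.02121226]
 [ 0.68637399 -0.59832571  0.41339702 -0.62101152]
 [ 0.01563346 -0.55616915 -0.83092206  1.32428368]
 [ 0.          0.          0.          1.        ]]
top [[417.3468737    0.         269.84085846]
 [  0.         417.3468737  212.65071588]
 [  0.           0.           1.        ]] [[-0.12816927 -0.96354904  0.23483161  0.21732946]
 [-0.9917363   0.12586788 -0.02482734 -0.04216449]
 [-0.0056354  -0.23607314 -0.97171895  1.29975965]
 [ 0.          0.          0.          1.        ]]
wrist [[355.87583552   0.         280.20706816]
 [  0.         355.87583552 210.9808784 ]
 [  0.           0.           1.        ]] [[ 3.26564444e-01  9.02051527e-01  2.82238740e-01  9.30515619e-02]
 [ 9.45174814e-01 -3.11511521e-01 -9.80058379e-02  5.22051090e-01]
 [-4.85696748e-04  2.98770170e-01 -9.54324971e-01  3.83994610e-01]
 [ 0.00000000e+00  0.00000000e+00  0.00000000e+00  1.00000000e+00]]
{'time': 0.15, 'qpos': array([ 1.09199822e+00,  3.42560464e-01,  1.52474435e+00, -7.04681139e-07,
        1.27539099e+00, -1.45989123e-01]), 'qvel': array([ 9.83547734e-05, -3.19567997e-03, -3.44807185e-03,  6.42010284e-04,
       -1.32170777e-03, -1.82827775e-04]), 'joint_efforts': array([ 1.29334643e-03, -4.31473875e+01, -2.44353193e+01,  7.18934555e-02,
        5.37194847e-02, -5.51617359e-05]), 'tool_pos': array([0.17136139, 0.49595211, 0.22622434]), 'tool_rot': array([-1.57188784e+00,  1.59810330e-04, -3.32808864e-01]), 'contact_force': array([0.24371573, 0.10923372, 0.63911634]), 'torque': array([ 0.02540624, -0.00025166,  0.03102254]), 'opening': 0.09170326137233964}
```

View pics/scene0.png

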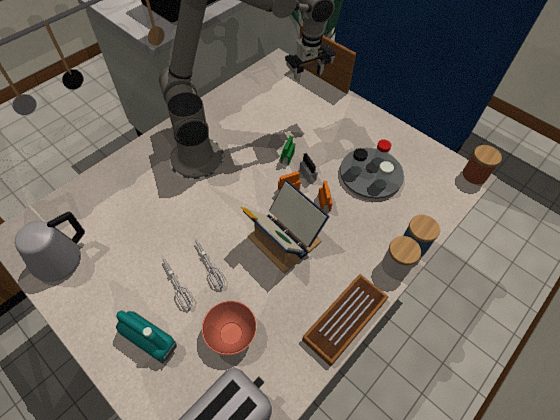

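View pics/top0.png

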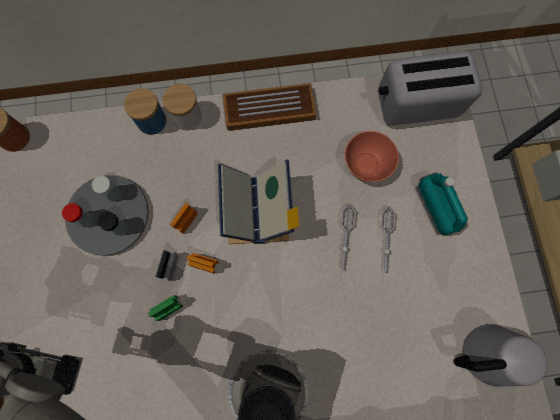

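View pics/wrist0.png

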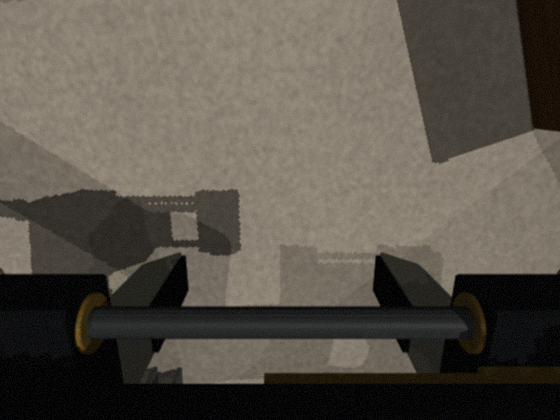

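The top view shows the cradle around (256,202), with the yellow tab at (293,218) on the right board. Things that could be taken for the keeper in the top view are steel/black at (166,265), orange at (184,216) and (203,262), and green at (165,308). By the description it's the black-finned steel one at (166,265), so I'll check that in a close crop.

Run:
```python
import cv2,numpy as np
t=cv2.imread("pics/top0.png");s=cv2.imread("pics/scene0.png")
a=cv2.resize(t[150:325,140:310],None,fx=3.4,fy=3.4,interpolation=cv2.INTER_CUBIC)
cv2.imwrite("pics/tc.png",a)
b=cv2.resize(s[125:280,230:350],None,fx=3.8,fy=3.8,interpolation=cv2.INTER_CUBIC)
cv2.imwrite("pics/sc.png",b)
```

```text
(no output)
```

View pics/tc.png

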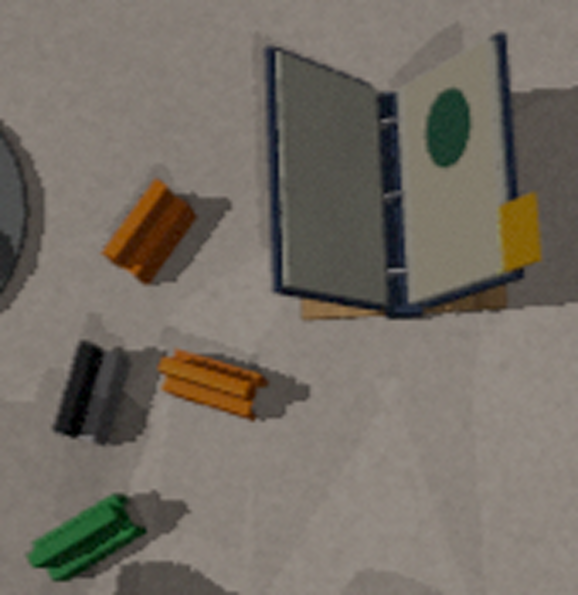

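View pics/sc.png

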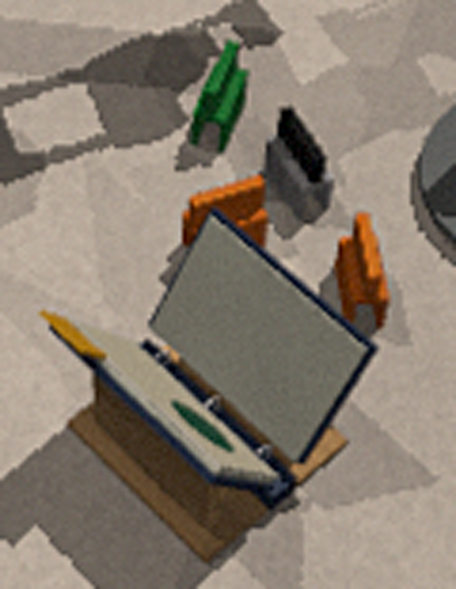

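The crop shows it clearly: the black fin and steel channel at crop (92,390), which is top (166,265), with the green and orange decoys around it. Next I'll measure the keeper and the cradle.

```bash
cat > h.py <<'E'
from cell import robot
import numpy as np,cv2
from scipy.spatial.transform import Rotation as R
def ray(n,uv,cal=None):
    c=cal or robot.calibration(n);K=np.array(c["intrinsics"]);T=np.array(c["pose"])
    d=T[:3,:3]@np.linalg.solve(K,[uv[0],uv[1],1]);return T[:3,3],d/np.linalg.norm(d)
def plane(n,uv,z,cal=None):
    o,d=ray(n,uv,cal);return o+d*(z-o[2])/d[2]
def tri(a,b,na="top",nb="scene"):
    (o,d),(p,e)=ray(na,a),ray(nb,b)
    s=np.linalg.lstsq(np.c_[d,-e],p-o,rcond=None)[0]
    x,y=o+s[0]*d,p+s[1]*e;return (x+y)/2,np.linalg.norm(x-y)
def proj(n,P,cal=None):
    c=cal or robot.calibration(n);T=np.linalg.inv(c["pose"]);q=T[:3,:3]@P+T[:3,3];q=np.array(c["intrinsics"])@q;return q[:2]/q[2]
E
python3 - <<'E'
from h import *
np.set_printoptions(precision=4,suppress=True)
T=lambda u,v:(140+u/3.4,150+v/3.4)
S=lambda u,v:(230+u/3.8,125+v/3.8)
for n,a,b in [("Lfar",T(268,47),S(374,348)),("Lnear",T(275,291),S(212,211)),
 ("tab out near",T(539,262),S(42,314)),("tab out far",T(535,195),S(103,357)),("Rfar",T(503,36),S(213,478))]:
    print(n,tri(a,b))
for z in(.093,):
    print("fin",plane("top",T(88,342),z),plane("top",T(64,434),z))
print("fin tri",tri(T(88,341),S(288,108)),tri(T(60,434),S(322,155)))
print("rings",[plane("top",T(*p),.05) for p in((388,120),(392,195),(397,270))])
E
```

```text
Lfar (array([0.6517, 0.0556, 0.172 ]), np.float64(0.0004156288253764579))
Lnear (array([0.4439, 0.0712, 0.1681]), np.float64(0.00031823430252697296))
tab out near (array([ 0.4332, -0.1392,  0.2082]), np.float64(0.0041825263198038))
tab out far (array([ 0.4942, -0.1379,  0.2014]), np.float64(0.02090947858639421))
Rfar (array([ 0.6362, -0.1403,  0.1738]), np.float64(0.004210189258796195))
fin [0.4353 0.2421 0.093 ] [0.3598 0.2677 0.093 ]
fin tri (array([0.4177, 0.2176, 0.1762]), np.float64(0.011512746366547867)) (array([ 0.3814,  0.3106, -0.0143]), np.float64(0.027847415180989734))
rings [array([ 0.6132, -0.0366,  0.05  ]), array([ 0.5419, -0.0317,  0.05  ]), array([ 0.4723, -0.0278,  0.05  ])]
```

```bash
cat >> h.py <<'E'
np.set_printoptions(precision=4,suppress=True)
def go(tx,ty,tz,jaw=None):
    """jaw: wanted world angle (deg) of tool z. prints roll and shift in tool axes (after the roll), cm"""
    s=robot.observe();Rm=R.from_euler("xyz",s["tool_rot"]).as_matrix()
    a=np.degrees(np.arctan2(Rm[1,2],Rm[0,2]));roll=0
    if jaw is not None:
        roll=(a-jaw+90)%180-90
        roll_alt=roll-180*np.sign(roll)
        print("roll",round(roll,1),"alt",round(roll_alt,1),"q6",round(np.degrees(s["qpos"][5])))
        Rm=Rm@R.from_euler("y",np.radians(roll)).as_matrix()
    print("pos",s["tool_pos"],"jaw",round(a,1),"shift cm",np.round(Rm.T@(np.array([tx,ty,tz])-s["tool_pos"])*100,2),"t",round(s["time"],2))
# cradle estimate
CY=np.radians(-4.2);CO=np.array([.541,-.034,0])
def cr(p):
    c,s=np.cos(CY),np.sin(CY);return CO+np.array([c*p[0]-s*p[1],s*p[0]+c*p[1],p[2]])
E
python3 - <<'E'
from h import *
T=lambda u,v:(140+u/3.4,150+v/3.4)
S=lambda u,v:(230+u/3.8,125+v/3.8)
print("fin tri",tri(T(88,341),S(322,155)),tri(T(60,434),S(288,108)))
g=np.radians(56)
P=cr([-.0725,-.19*np.cos(g),.05+.19*np.sin(g)]);print("tab grasp",P)
for x in(-.1,-.045):
    Q=cr([x,-.2*np.cos(g),.05+.2*np.sin(g)]);print(Q,(proj("top",Q)-[140,150])*3.4,(proj("scene",Q)-[230,125])*3.8)
for x in(-.105,.105):
    Q=cr([x,.16*np.cos(g),.05+.16*np.sin(g)]);print(Q,(proj("top",Q)-[140,150])*3.4,(proj("scene",Q)-[230,125])*3.8)
go(P[0]-.03,P[1],.30,np.degrees(CY))
E
```

```text
fin tri (array([0.4378, 0.2443, 0.0943]), np.float64(0.006072024712274475)) (array([0.3638, 0.2772, 0.0812]), np.float64(0.0072193642914198455))
tab grasp [ 0.4609 -0.1347  0.2075]
[ 0.4331 -0.1382  0.2158] [536.0011 259.0807] [ 39.8286 308.6459]
[ 0.4879 -0.1422  0.2158] [531.0565 190.9017] [ 81.5602 348.7346]
[0.4428 0.0629 0.1826] [283.0242 287.5451] [205.5785 205.829 ]
[0.6523 0.0475 0.1826] [275.7747  40.5516] [369.9386 347.4947]
roll 75.1 alt -104.9 q6 -8
pos [0.1714 0.496  0.2262] jaw 70.9 shift cm [61.   -7.33 30.5 ] t 0.15
```

```bash
python3 -m crank '{"xyz":[[0,-0.8,0],[0,-0.8,0],[0,-0.8,0],[0,-0.8,0],[0,-0.8,0],[0,-0.8,0],[0,-0.8,0],[0,-0.8,0],[0,-0.9,0],[0,0,4],[0,0,4],[0,0,4],[0,0,4],[0,0,4],[0,0,4],[0,0,4]],"roll":[8.35,8.35,8.35,8.35,8.35,8.35,8.35,8.35,8.3,0,0,0,0,0,0,0]}' -1 8
python3 - <<'E'
from h import *
go(.431,-.135,.30,-4.2)
E
```

```text
time: 1.75
tool_pos: [0.4522, 0.4754, 0.2993]
tool_rot: [-1.571, -0.0, -1.644]
contact_force: [-0.2, 0.7, 0.1]
opening: 0.0915
roll 0.0 alt -180.0 q6 44
pos [0.4522 0.4754 0.2993] jaw -4.2 shift cm [61.04 -0.05  2.35] t 1.75
```

```bash
python3 -m crank '{"xyz":[[4,0,0],[4,0,0],[4,0,0],[4,0,0],[4,0,0],[4,0,0],[4,0,0],[4,0,0],[4,0,0],[4,0,0],[4,0,0],[4,0,0.3],[4,0,1],[4,0,1],[0,0,0],[0,0,0]],"roll":[0,0,0,0,0,0,0,0,0,0,0,0,0,0,0,0]}'
python3 - <<'E'
from h import *
import pickle
pickle.dump(robot.calibration("wrist"),open("w1.pkl","wb"))
cv2.imwrite("pics/w1.png",robot.read_camera("wrist")[...,::-1])
go(.461,-.135,.30,-4.2)
E
```

```text
time: 3.35
tool_pos: [0.4327, -0.0847, 0.2993]
tool_rot: [-1.572, 0.001, -1.646]
contact_force: [-0.1, 0.2, 0.1]
opening: 0.0921
roll -0.0 alt 180.0 q6 -17
pos [ 0.4327 -0.0839  0.2994] jaw -4.2 shift cm [ 4.89 -0.07  3.2 ] t 3.4
```

View pics/w1.png

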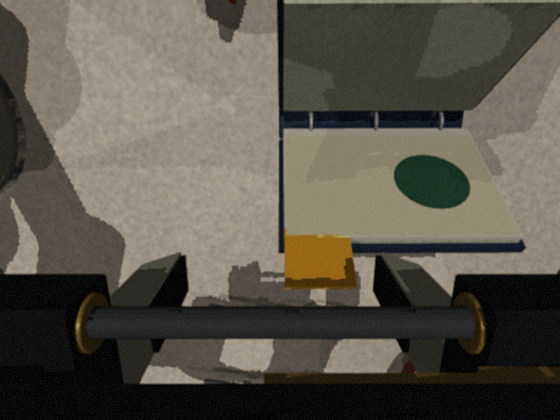

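Run:
```python
from h import *
import pickle
c=pickle.load(open("w1.pkl","rb"))
im=cv2.imread("pics/w1.png");hsv=cv2.cvtColor(im,cv2.COLOR_BGR2HSV)
m=cv2.inRange(hsv,(12,150,100),(35,255,255));m[310:]=0
ct=max(cv2.findContours(m,0,2)[0],key=cv2.contourArea);print(cv2.minAreaRect(ct),cv2.boundingRect(ct), cv2.approxPolyDP(ct,4,True).ravel())
for uv in((286,287),(353,284)): print("tabout",plane("w",uv,.2158,c))
for uv in((312,113),(376,113),(441,113)): print("ring",plane("w",uv,.058,c))
for P in [cr([-.1,-.2*np.cos(np.radians(56)),.2158]),cr([-.045,-.2*np.cos(np.radians(56)),.2158]),cr([-.105,-.16*.559,.1826]),cr([.105,-.16*.559,.1826])]: print(proj("w",P,c))
```

```text
((318.0, 254.0), (50.0, 68.0), 90.0) (284, 229, 69, 51) [284 229 285 277 345 278 344 259 352 259 349 238 288 236]
tabout [ 0.4314 -0.1402  0.2158]
tabout [ 0.4823 -0.1414  0.2158]
ring [ 0.4702 -0.0203  0.058 ]
ring [ 0.5392 -0.0255  0.058 ]
ring [ 0.6092 -0.0307  0.058 ]
[287.9983 284.5607]
[360.4335 284.5268]
[281.3491 240.6488]
[534.781  240.4566]
```

Run:
```python
from h import *
import pickle
c=pickle.load(open("w1.pkl","rb"))
_=robot.calibration
def tri2(a,b):
    (o,d),(p,e)=ray("top",a),ray("w",b,c)
    s=np.linalg.lstsq(np.c_[d,-e],p-o,rcond=None)[0]
    x,y=o+s[0]*d,p+s[1]*e;return (x+y)/2,np.linalg.norm(x-y)
im=cv2.imread("pics/w1.png");cv2.imwrite("pics/w1c.png",cv2.resize(im[200:310,260:390],None,fx=5,fy=5,interpolation=cv2.INTER_NEAREST))
im=cv2.imread("pics/top0.png");cv2.imwrite("pics/t1c.png",cv2.resize(im[150:260,210:310],None,fx=5,fy=5,interpolation=cv2.INTER_NEAREST))
```

```text
(no output)
```

View pics/w1c.png

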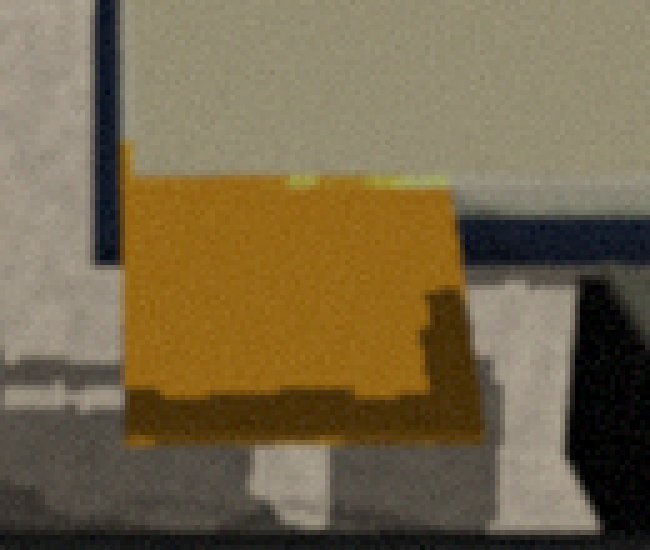

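View pics/t1c.png

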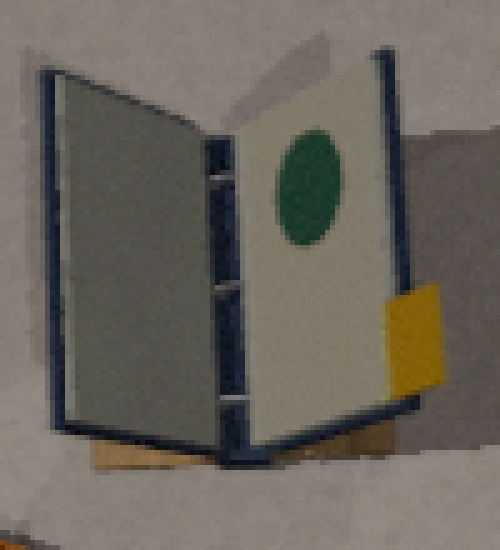

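Run:
```python
from h import *
import pickle
c=pickle.load(open("w1.pkl","rb"))
def tri2(a,b):
    (o,d),(p,e)=ray("top",a),ray("w",b,c)
    s=np.linalg.lstsq(np.c_[d,-e],p-o,rcond=None)[0]
    x,y=o+s[0]*d,p+s[1]*e;return (x+y)/2,np.linalg.norm(x-y)
print(tri2((299,226.6),(285,288.2)),tri2((298,206.6),(356.4,288)))
for uv in((285,288.2),(356.4,288)):print(plane("w",uv,.2158,c))
# board left inner top edge corners (page) : top vs wrist none; ring ends
go(.461,-.135,.30,-4.2)
```

```text
(array([ 0.431 , -0.1414,  0.2159]), np.float64(0.0010421907557195621)) (array([ 0.4862, -0.1471,  0.2125]), np.float64(0.0013702945858084787))
[ 0.4306 -0.1411  0.2158]
[ 0.4848 -0.145   0.2158]
roll -0.0 alt 180.0 q6 -17
pos [ 0.4327 -0.0839  0.2994] jaw -4.2 shift cm [ 4.89 -0.07  3.2 ] t 3.4
```

```bash
sed -i 's/^CY=.*/CY=np.radians(-4.3);CO=np.array([.539,-.0365,0])/' h.py; python3 -m crank '{"xyz":[[2.6,0,1.5],[2.6,0,1.5],[0,2,0],[0,3,0],[0,3,0],[0,2,0],[0,1,0],[0,0,0],[0,0,0]],"roll":[0,0,0,0,0,0,0,0,0]}'
python3 - <<'E'
from h import *
go(.4585,-.1375,.1885,-4.3)
cv2.imwrite("pics/w2.png",robot.read_camera("wrist")[...,::-1])
E
```

```text
time: 4.3
tool_pos: [0.4597, -0.1379, 0.1906]
tool_rot: [-1.569, -0.0, -1.642]
contact_force: [0.5, -0.5, 0.2]
opening: 0.0922
roll 0.2 alt -179.8 q6 -22
pos [ 0.4597 -0.1379  0.1906] jaw -4.1 shift cm [-0.03  0.21 -0.13] t 4.3
```

View pics/w2.png

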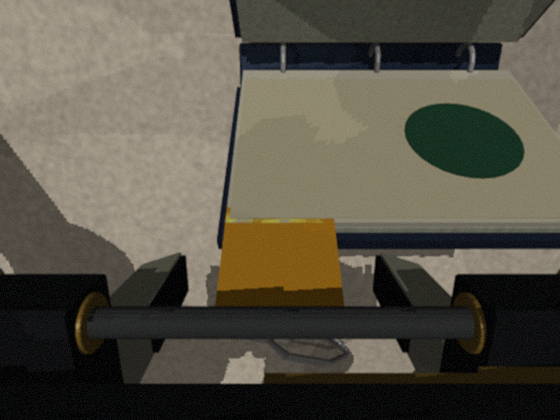

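The tab (columns 216–342) is centred between the fingers (187 and 374), so I'll close on it.

```bash
python3 -m crank '{"xyz":[[0,0.2,0],[0,0,0],[0,0,0],[0,0,0],[0,0,0],[0,0,0],[0,0,0],[0,0,0]],"roll":[0,0,0,0,0,0,0,0]}' 1 10
python3 - <<'E'
from h import *
s=robot.observe();print(s["opening"],s["tool_pos"],s["contact_force"])
# arc in tool coords: x = -y cradle, y=down ; start angle -34 from vertical
r=.19
y0=.1375-.0365
import math
p=[]
for k in range(0,18):
    th=math.radians(-34+4*k); p.append((r*math.sin(th),r*math.cos(th)))
p=np.array(p)*100
print(np.c_[-np.diff(p[:,0]),-np.diff(p[:,1])].round(2), p[0],p[-1])
E
```

```text
time: 5.15
tool_pos: [0.4593, -0.1384, 0.1878]
tool_rot: [-1.57, -0.0, -1.644]
contact_force: [0.5, 0.4, 0.5]
opening: 0.0549
0.05489446831856033 [ 0.4593 -0.1384  0.1878] [0.4531 0.3991 0.5333]
[[-1.12 -0.7 ]
 [-1.17 -0.62]
 [-1.21 -0.54]
 [-1.25 -0.45]
 [-1.27 -0.37]
 [-1.3  -0.28]
 [-1.31 -0.18]
 [-1.32 -0.09]
 [-1.33 -0.  ]
 [-1.32  0.09]
 [-1.31  0.18]
 [-1.3   0.28]
 [-1.27  0.37]
 [-1.25  0.45]
 [-1.21  0.54]
 [-1.17  0.62]
 [-1.12  0.7 ]] [-10.6247  15.7517] [10.6247 15.7517]
```

```bash
python3 -m crank '{"xyz":[[-0.55,-0.37,0],[-0.57,-0.33,0],[-1.17,-0.62,0],[-1.21,-0.54,0],[-1.25,-0.45,0],[-1.27,-0.37,0],[0,0,0]],"roll":[0,0,0,0,0,0,0]}'
python3 - <<'E'
from h import *
cv2.imwrite("pics/w3.png",robot.read_camera("wrist")[...,::-1])
E
```

```text
time: 5.85
tool_pos: [0.4637, -0.0765, 0.2151]
tool_rot: [-1.57, 0.0, -1.641]
contact_force: [0.3, -0.4, 1.8]
opening: 0.055
```

View pics/w3.png

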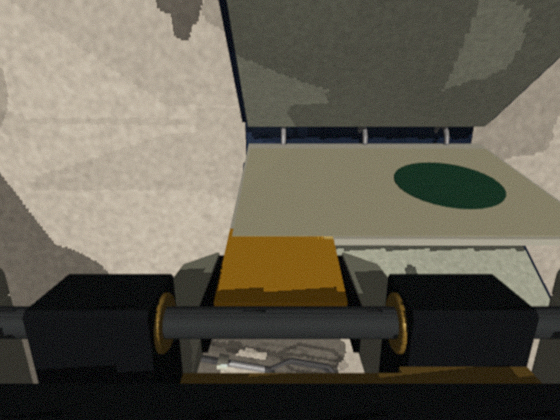

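The leaf is gripped and rising off the right board, so I'll continue the arc.

```bash
python3 -m crank '{"xyz":[[-1.3,-0.28,0],[-1.31,-0.18,0],[-1.32,-0.09,0],[-1.33,0,0],[-1.32,0.09,0],[-1.31,0.18,0],[-1.3,0.28,0],[-1.27,0.37,0],[-1.25,0.45,0],[0,0,0]],"roll":[0,0,0,0,0,0,0,0,0,0]}'
python3 - <<'E'
from h import *
cv2.imwrite("pics/s4.png",robot.read_camera("scene")[100:300,180:420,::-1].repeat(3,0).repeat(3,1))
E
```

```text
time: 6.9
tool_pos: [0.472, 0.0401, 0.2057]
tool_rot: [-1.571, 0.001, -1.642]
contact_force: [1.5, 0.8, -0.6]
opening: 0.055
```

View pics/s4.png

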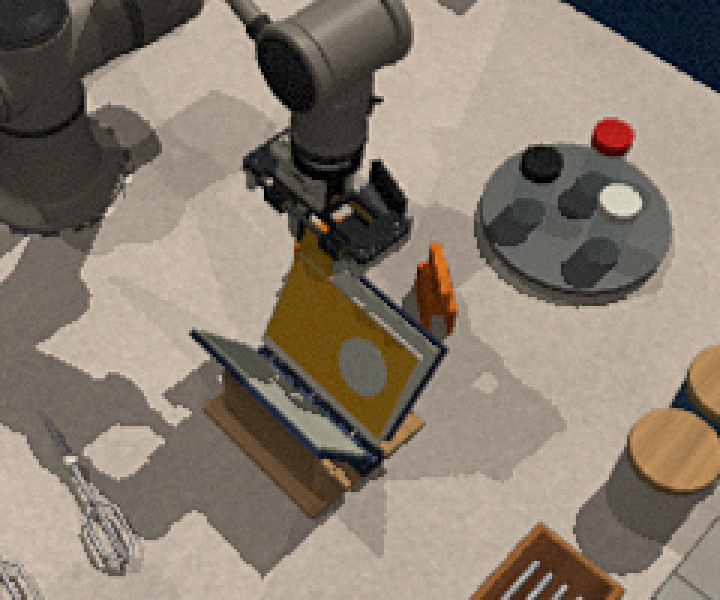

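The leaf is over, its yellow face is visible, and it's nearly on the left board. I'll lay it down slowly.

```bash
python3 -m crank '{"xyz":[[-0.6,0.27,0],[-0.6,0.28,0],[-0.58,0.31,0],[-0.58,0.32,0],[-0.56,0.34,0],[-0.56,0.36,0],[0,0,0]],"roll":[0,0,0,0,0,0,0]}'
python3 - <<'E'
from h import *
cv2.imwrite("pics/s5.png",robot.read_camera("scene")[100:300,180:420,::-1].repeat(3,0).repeat(3,1))
E
```

```text
time: 7.65
tool_pos: [0.4744, 0.073, 0.1874]
tool_rot: [-1.571, -0.002, -1.643]
contact_force: [-1.3, -4.1, 2.3]
opening: 0.055
```

View pics/s5.png

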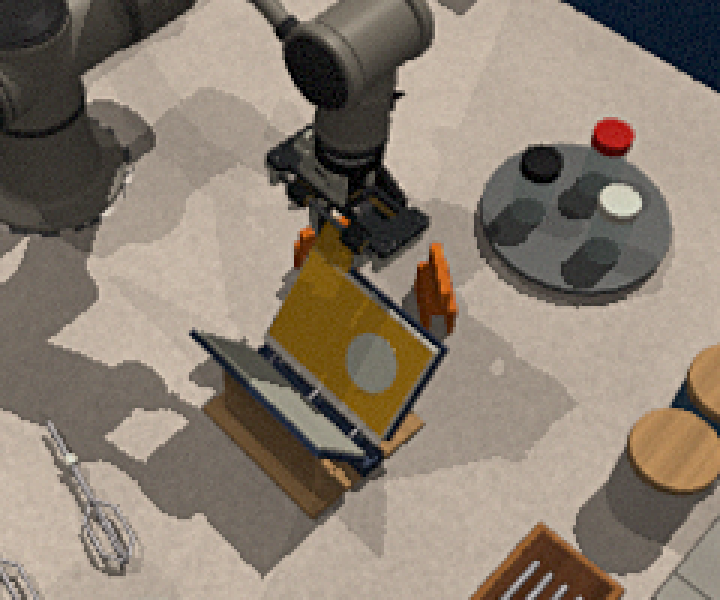

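Contact force of about 4 N along the page normal shows the leaf is lying on the board. I'll release it, then rise straight up.

```bash
python3 -m crank '{"xyz":[[0,0,0],[0,0,0],[0,0,0],[0,0,0],[0,0,0],[0,-1,0],[0,-2,0],[0,-4,0],[0,-4,0],[0,0,0]],"roll":[0,0,0,0,0,0,0,0,0,0]}' -1 10
python3 - <<'E'
from h import *
cv2.imwrite("pics/t6.png",robot.read_camera("top")[140:340,130:330,::-1].repeat(3,0).repeat(3,1))
go(.397,.257,.2,-19)
E
```

```text
time: 8.7
tool_pos: [0.4769, 0.0732, 0.3036]
tool_rot: [-1.56, 0.001, -1.643]
contact_force: [0.1, 0.4, 0.5]
opening: 0.0919
roll 14.8 alt -165.2 q6 4
pos [0.4758 0.0732 0.3008] jaw -4.2 shift cm [-14.79  10.03 -13.5 ] t 8.75
```

View pics/t6.png

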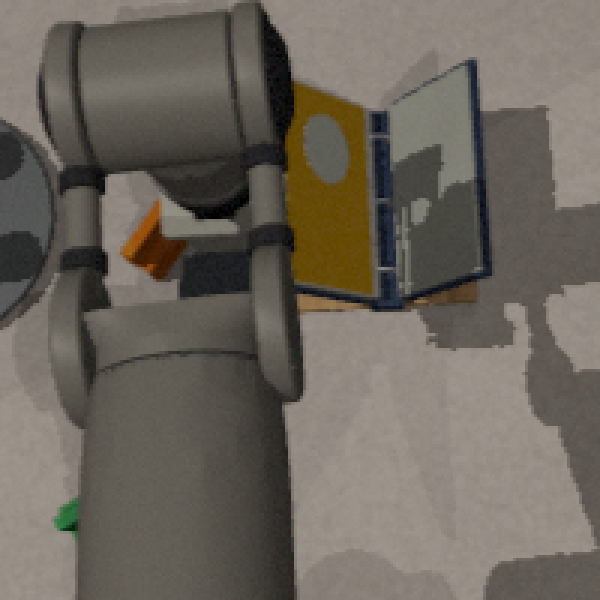

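```bash
python3 -m crank '{"xyz":[[0,0,0],[0,0,0],[-3,0,-3],[-3,0,-3],[-3,0,-3],[-3,0,-3],[0,3,-1.5],[0,3,0],[0,2,0],[0,0,0]],"roll":[7.4,7.4,0,0,0,0,0,0,0,0]}'
python3 - <<'E'
from h import *
import pickle
pickle.dump(robot.calibration("wrist"),open("w7.pkl","wb"))
cv2.imwrite("pics/w7.png",robot.read_camera("wrist")[...,::-1])
go(.397,.257,.2,-19)
E
```

```text
time: 9.75
tool_pos: [0.3837, 0.2299, 0.2147]
tool_rot: [-1.576, -0.004, -1.901]
contact_force: [-0.2, 0.1, -0.3]
opening: 0.0917
roll 0.0 alt -180.0 q6 40
pos [0.3849 0.2302 0.2165] jaw -19.0 shift cm [-2.93  1.64  0.28] t 9.8
```

View pics/w7.png

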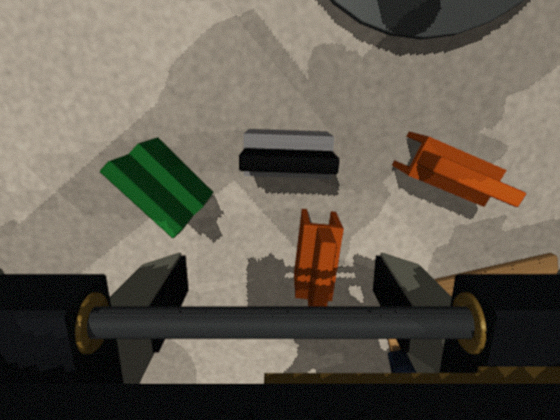

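Run:
```python
import cv2
im=cv2.imread("pics/w7.png");c=im[115:205,225:355].astype(float)*1.6
cv2.imwrite("pics/w7c.png",cv2.resize(c.clip(0,255).astype("uint8"),None,fx=6,fy=6,interpolation=cv2.INTER_NEAREST))
```

```text
(no output)
```

View pics/w7c.png

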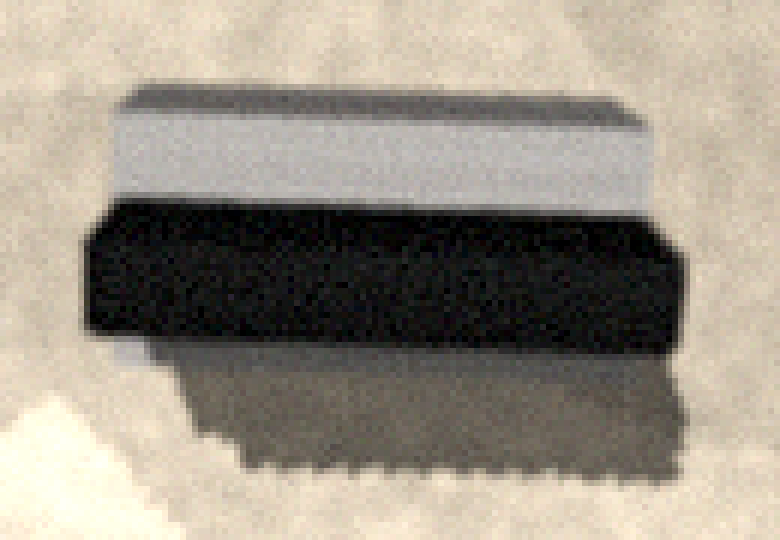

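Run:
```python
from h import *
import pickle
c=pickle.load(open("w7.pkl","rb"))
P=[plane("w",(225+u/6,115+v/6),.093,c) for u,v in((86,243),(684,262),(680,352),(88,330))]
print(np.array(P)); a=(P[0]+P[3])/2;b=(P[1]+P[2])/2;d=b-a;m=(a+b)/2
ang=np.degrees(np.arctan2(d[1],d[0]));print("len",np.linalg.norm(d),"wid",np.linalg.norm(P[0]-P[3]),ang,m)
go(m[0],m[1],.062,ang)
```

```text
[[0.3637 0.2768 0.093 ]
 [0.437  0.2491 0.093 ]
 [0.4332 0.2378 0.093 ]
 [0.3599 0.266  0.093 ]]
len 0.07841874056650863 wid 0.011522798222242748 -20.85748824438577 [0.3985 0.2574 0.093 ]
roll 1.9 alt -178.1 q6 40
pos [0.3849 0.2302 0.2165] jaw -19.0 shift cm [-3.06 15.44  0.34] t 9.8
```

```bash
python3 -m crank '{"xyz":[[-1.5,0,0.2],[-1.5,0,0.1],[0,4,0],[0,4,0],[0,3.4,0],[0,2,0],[0,1,0],[0,0.5,0],[0,0,0],[0,0,0]],"roll":[1.9,0,0,0,0,0,0,0,0,0]}'
python3 - <<'E'
from h import *
go(.3985,.2574,.062,-20.9)
cv2.imwrite("pics/w8.png",robot.read_camera("wrist")[...,::-1])
E
```

```text
time: 10.8
tool_pos: [0.3998, 0.2581, 0.0697]
tool_rot: [-1.569, 0.002, -1.935]
contact_force: [0.1, -0.1, -0.5]
opening: 0.0918
roll 0.0 alt -180.0 q6 44
pos [0.3998 0.2581 0.0697] jaw -20.9 shift cm [ 0.11  0.77 -0.1 ] t 10.8
```

View pics/w8.png

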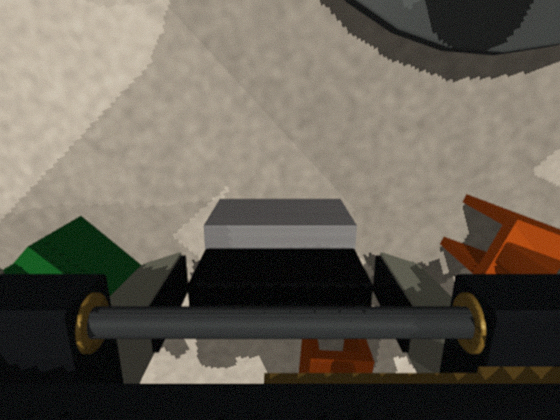

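The fin (columns 190–372) is centred between the fingers. I'll lower 8 mm and close.

```bash
python3 -m crank '{"xyz":[[0.1,0.4,-0.1],[0,0.4,0],[0,0,0],[0,0,0]],"roll":[0,0,0,0]}'; python3 -m crank '{"xyz":[[0,0,0],[0,0,0],[0,0,0],[0,0,0],[0,0,0]],"roll":[0,0,0,0,0]}' 1 12; python3 -m crank '{"xyz":[[0,-0.5,0],[0,-1,0],[0,-2,0],[0,-3,0],[0,-4,0],[0,-4,0],[0,-4,0],[0,-2,0],[0,0,0],[0,0,0]],"roll":[0,0,0,0,0,0,0,0,0,0]}';  python3 - <<'E'
from h import *
cv2.imwrite("pics/w9.png",robot.read_camera("wrist")[...,::-1])
cv2.imwrite("pics/s9.png",robot.read_camera("scene")[60:260,200:440,::-1].repeat(3,0).repeat(3,1))
E
```

```text
time: 11.25
tool_pos: [0.3976, 0.2572, 0.0604]
tool_rot: [-1.571, -0.0, -1.935]
contact_force: [0.5, -0.2, 0.2]
opening: 0.0918
time: 11.75
tool_pos: [0.3979, 0.2572, 0.0606]
tool_rot: [-1.57, 0.0, -1.935]
contact_force: [0.9, -0.5, 0.7]
opening: 0.08
time: 12.75
tool_pos: [0.3971, 0.2569, 0.2651]
tool_rot: [-1.571, -0.0, -1.935]
contact_force: [0.2, -0.2, -1.7]
opening: 0.0798
```

View pics/w9.png

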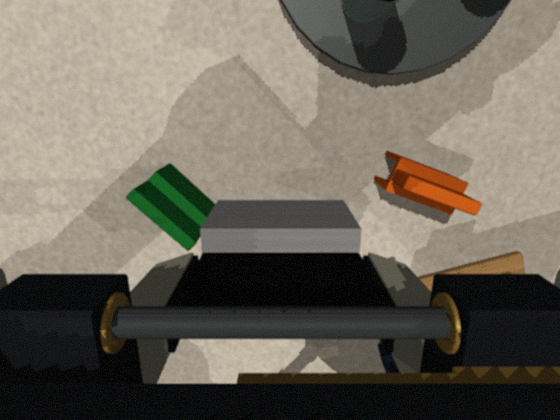

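View pics/s9.png

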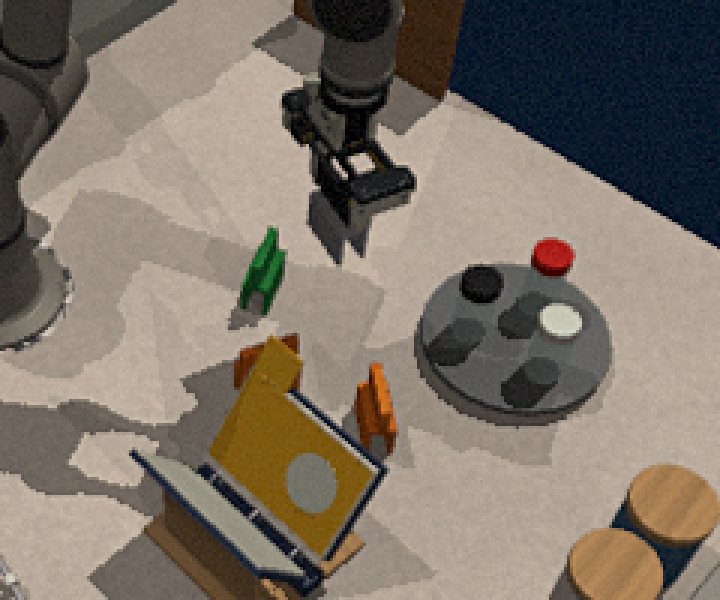

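Keeper held: 80 mm opening and about 1.7 N of weight. In the scene view the leaf lies on the left board. Next I'll swing over to just past the left board's edge, so the wrist camera can see it.

```bash
sed -i 's/CO=np.array(.*/CO=np.array([.539,-.038,0])/' h.py
python3 - <<'E'
from h import *
go(.583,.0,.32,-4.3)
E
```

```text
roll -16.6 alt 163.4 q6 44
pos [0.3967 0.2567 0.2639] jaw -20.9 shift cm [24.21 -5.63 20.49] t 12.85
```

```bash
python3 -m crank '{"xyz":[[0,-1.2,0],[0,-1.2,0],[0,-1.2,0],[0,-1.2,0.6],[0,-0.8,1.5],[0,0,2.5],[0,0,3],[0,0,3],[0,0,3],[0.6,0,3],[1.5,0,2],[2.5,0,1.2],[3,0,0.7],[3,0,0],[3,0,0],[3,0,0],[3,0,0],[2.2,0,0],[1.5,0,0],[0.8,0,0]],"roll":[-4.15,-4.15,-4.15,-4.15,0,0,0,0,0,0,0,0,0,0,0,0,0,0,0,0]}';python3 -m crank '{"xyz":[[0,0,0],[0,0,0],[0,0,0]],"roll":[0,0,0]}'
python3 - <<'E'
from h import *
import pickle
pickle.dump(robot.calibration("wrist"),open("w10.pkl","wb"))
cv2.imwrite("pics/w10.png",robot.read_camera("wrist")[...,::-1])
go(.5857,.0497,.2705,-4.3)
E
```

```text
time: 14.85
tool_pos: [0.5838, 0.0001, 0.3202]
tool_rot: [-1.573, 0.0, -1.646]
contact_force: [-0.4, 1.0, -1.2]
opening: 0.0801
time: 15.15
tool_pos: [0.5841, 0.0022, 0.3214]
tool_rot: [-1.571, 0.0, -1.644]
contact_force: [0.6, 0.2, -1.7]
opening: 0.0797
roll 0.1 alt -179.9 q6 -3
pos [0.5841 0.0021 0.3215] jaw -4.2 shift cm [-4.75  5.1  -0.2 ] t 15.2
```

View pics/w10.png

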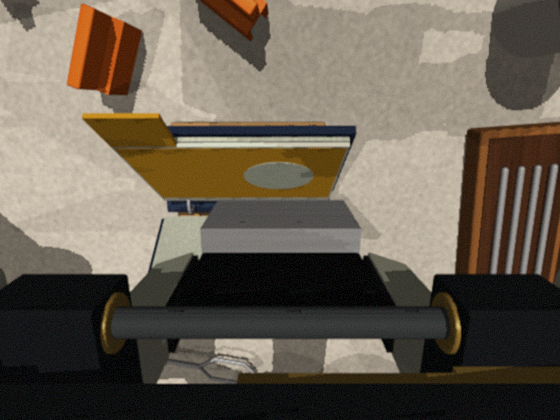

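Run:
```python
from h import *
import pickle
im=cv2.imread("pics/w10.png")
cv2.imwrite("pics/w10c.png",cv2.resize(im[100:215,75:375],None,fx=2.6,fy=4,interpolation=cv2.INTER_NEAREST))
c=pickle.load(open("w10.pkl","rb"))
g=np.radians(56);u=np.array([0,np.cos(g),np.sin(g)]);n=np.array([0,-np.sin(g),np.cos(g)]);h=np.array([0,0,.05])
def P(x,r,t): return cr(np.array([x,0,0])+h+r*u+t*n)
for nm,q in dict(tabL=P(-.1,.2,.002),tabR=P(-.045,.2,.002),leafR=P(.1,.155,.002),backR=P(.105,.16,-.015),backL=P(-.105,.16,-.015)).items(): print(nm,proj("w",q,c))
```

```text
tabL [ 84.0306 119.7101]
tabR [160.8914 119.8684]
leafR [351.4939 148.8203]
backR [357.4986 127.6685]
backL [106.5404 127.1496]
```

View pics/w10c.png

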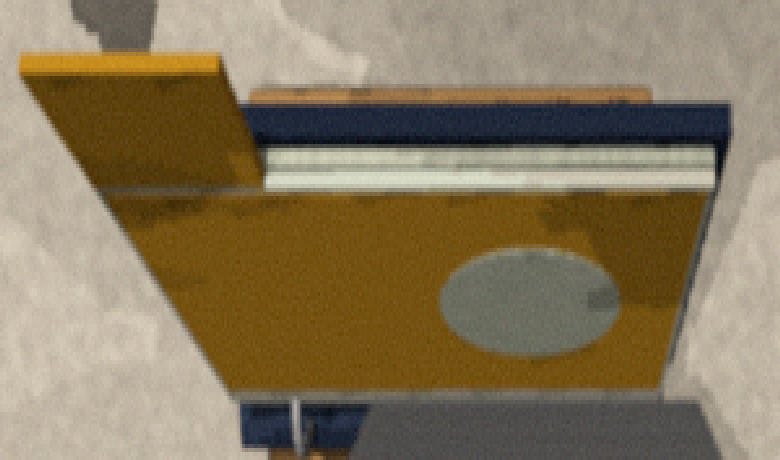

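```bash
sed -i 's/CO=np.array(.*/CO=np.array([.538,-.037,0])/' h.py
python3 - <<'E'
from h import *
E=cr([.04,.0949,.179]);print("E",E)
def piv(psi,d,z=8.5):
    p=np.radians(psi);k=np.array([np.cos(p),np.sin(p)]);m=np.array([np.sin(p),-np.cos(p)])
    B=np.array([-d,z])+13*m;q=B+79.5*k
    return q[0]*.559-q[1]*.829,q[0]*.829+q[1]*.559
for psi in(34,30,26,22,18,15,12.5):
    p=np.radians(psi);d=(26-17*np.cos(p))/np.sin(p);print(psi,round(d,1),np.round(piv(psi,d),1))
print("end",np.round([34.5*.559,34.5*.829],1))
T=E+np.array([-.004*np.sin(-CY)*0,-.004,0]);go(T[0],T[1],.248,-4.3)
E
```

```text
E [0.585  0.0546 0.179 ]
34 21.3 [-6.  66.6]
30 22.6 [-1.2 64.4]
26 24.5 [ 3.2 61.4]
22 27.3 [ 6.9 57.1]
18 31.8 [ 9.6 51.2]
15 37.0 [10.4 45. ]
12.5 43.4 [ 9.9 37.9]
end [19.3 28.6]
roll 0.1 alt -179.9 q6 -3
pos [0.5841 0.0021 0.3215] jaw -4.2 shift cm [-4.84  7.35 -0.28] t 15.2
```

```bash
python3 -m crank '{"xyz":[[-0.8,0,0],[-1.6,0,0],[-1.6,0,0],[-0.84,0,-0.28],[0,1,0],[0,2,0],[0,2,0],[0,1.5,0],[0,0.8,0],[0,0,0],[0,0,0]],"roll":[0,0,0,0,0,0,0,0,0,0,0]}';  python3 - <<'E'
from h import *
go(.585,.0506,.248,-4.3)
cv2.imwrite("pics/w11.png",robot.read_camera("wrist")[...,::-1])
cv2.imwrite("pics/s11.png",robot.read_camera("scene")[120:270,220:400,::-1].repeat(4,0).repeat(4,1))
E
```

```text
time: 16.3
tool_pos: [0.5852, 0.0495, 0.249]
tool_rot: [-1.57, 0.0, -1.645]
contact_force: [0.4, -0.7, -1.2]
opening: 0.0798
roll 0.0 alt -180.0 q6 2
pos [0.5852 0.0495 0.249 ] jaw -4.3 shift cm [-0.11  0.1  -0.02] t 16.3
```

View pics/w11.png

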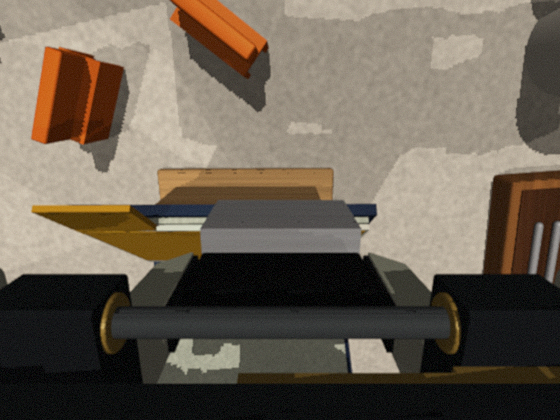

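View pics/s11.png

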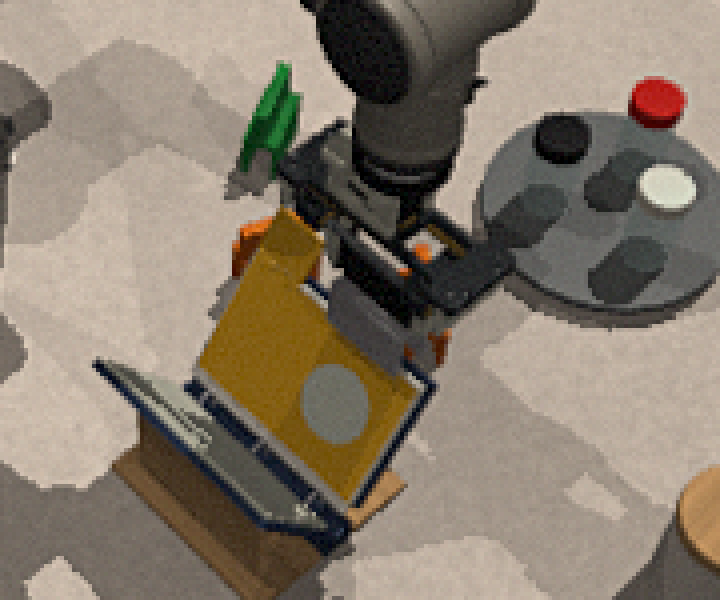

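Run:
```python
from h import *
c=robot.calibration("wrist")
g=np.radians(56);u=np.array([0,np.cos(g),np.sin(g)]);n=np.array([0,-np.sin(g),np.cos(g)]);h=np.array([0,0,.05])
def P(x,r,t): return cr(np.array([x,0,0])+h+r*u+t*n)
for nm,q in dict(tabL=P(-.1,.2,.002),tabR=P(-.045,.2,.002),leafR=P(.1,.155,.002),backR=P(.105,.16,-.015)).items(): print(nm,proj("w",q,c))
s=robot.observe();R_=R.from_euler("xyz",s["tool_rot"]).as_matrix()
for z in(-.04,.04): print("back leg bottom",proj("w",s["tool_pos"]+R_@np.array([-.019,.0605,z]),c),"shoulder",proj("w",s["tool_pos"]+R_@np.array([-.019,.0605-.053,z]),c))
im=cv2.imread("pics/w11.png");cv2.imwrite("pics/w11c.png",cv2.resize(im[180:275,20:390],None,fx=2.1,fy=5,interpolation=cv2.INTER_NEAREST))
```

```text
tabL [ 31.7443 212.2093]
tabR [129.8474 212.2381]
leafR [368.9427 230.9183]
backR [376.2448 204.9676]
back leg bottom [219.7441 201.0204] shoulder [202.2963 230.1541]
back leg bottom [345.2691 201.068 ] shoulder [363.845  230.2266]
```

View pics/w11c.png

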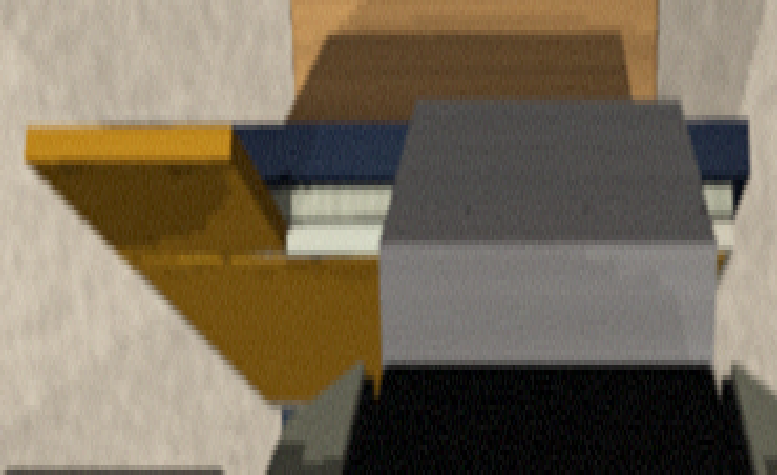

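Predictions agree with the picture to about 1 px. I'll enter vertically first.

```bash
python3 -m crank '{"xyz":[[-0.1,0.3,0],[0,0.5,0],[0,0.5,0],[0,0.3,0],[0,0.2,0],[0,0,0],[0,0,0]],"roll":[0,0,0,0,0,0,0]}'; python3 -c "
from h import *
go(.585,.0546-.004,.16+.0666,-4.3)"
```

```text
time: 17.1
tool_pos: [0.585, 0.0506, 0.2306]
tool_rot: [-1.571, 0.0, -1.645]
contact_force: [-0.6, 0.8, -2.1]
opening: 0.0799
roll 0.0 alt -180.0 q6 2
pos [0.585  0.0506 0.2306] jaw -4.3 shift cm [-0.   0.4 -0. ] t 17.1
```

```bash
python3 -m crank '{"xyz":[[-0.05,0.25,0],[-0.05,0.2,0],[-0.15,0.15,0],[-0.15,0.15,0],[-0.15,0.15,0],[-0.15,0.15,0],[0,0,0],[0,0,0]],"roll":[0,0,0,0,0,0,0,0]}'
python3 - <<'E'
from h import *
s=robot.observe();print((s["tool_pos"]-[.585,.0546,.16])*1000,s["contact_force"],s["torque"])
cv2.imwrite("pics/w12.png",robot.read_camera("wrist")[...,::-1])
cv2.imwrite("pics/s12.png",robot.read_camera("scene")[160:260,260:380,::-1].repeat(6,0).repeat(6,1))
E
```

```text
time: 17.9
tool_pos: [0.5857, 0.058, 0.2201]
tool_rot: [-1.57, 0.001, -1.645]
contact_force: [0.6, 0.2, 1.3]
opening: 0.08
[ 0.7167  3.398  60.1242] [0.5762 0.1595 1.347 ] [-0.0071 -0.1629  0.048 ]
```

View pics/s12.png

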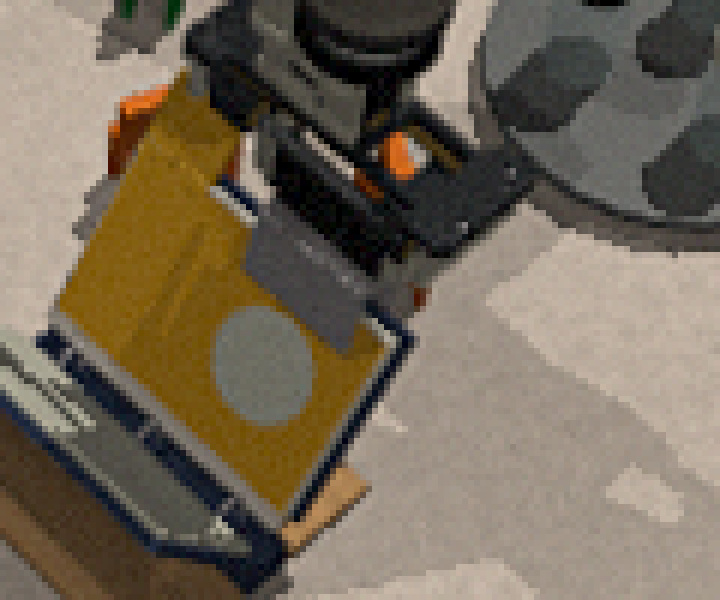

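View pics/w12.png

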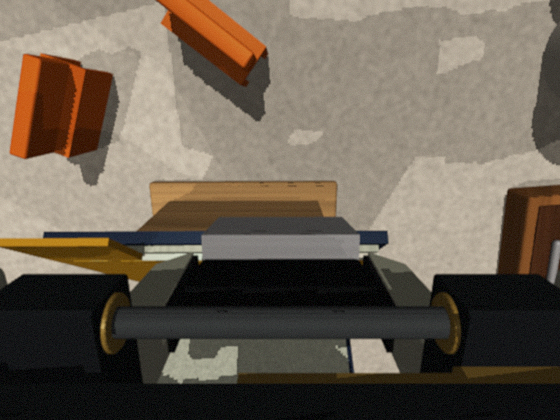

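The front leg is over the leaf and the keeper has begun tilting with the board at only about 3 N. I'll keep going.

```bash
python3 -m crank '{"xyz":[[-0.18,0.2,0],[-0.18,0.2,0],[-0.15,0.3,0],[-0.15,0.3,0],[-0.1,0.3,0],[-0.1,0.3,0],[0,0,0]],"roll":[0,0,0,0,0,0,0]}'
python3 - <<'E'
from h import *
s=robot.observe();print((s["tool_pos"]-[.585,.0546,.16])*1000,s["contact_force"],s["torque"],s["opening"])
cv2.imwrite("pics/w13.png",robot.read_camera("wrist")[...,::-1])
cv2.imwrite("pics/s13.png",robot.read_camera("scene")[160:260,260:380,::-1].repeat(6,0).repeat(6,1))
E
```

```text
time: 18.7
tool_pos: [0.5857, 0.0662, 0.203]
tool_rot: [-1.573, -0.0, -1.645]
contact_force: [-0.3, -0.8, -1.8]
opening: 0.0797
[ 0.6686 11.5506 42.9645] [-0.3102 -0.7936 -1.7776] [-0.3455  0.0908 -0.0377] 0.07968901714048719
```

View pics/s13.png

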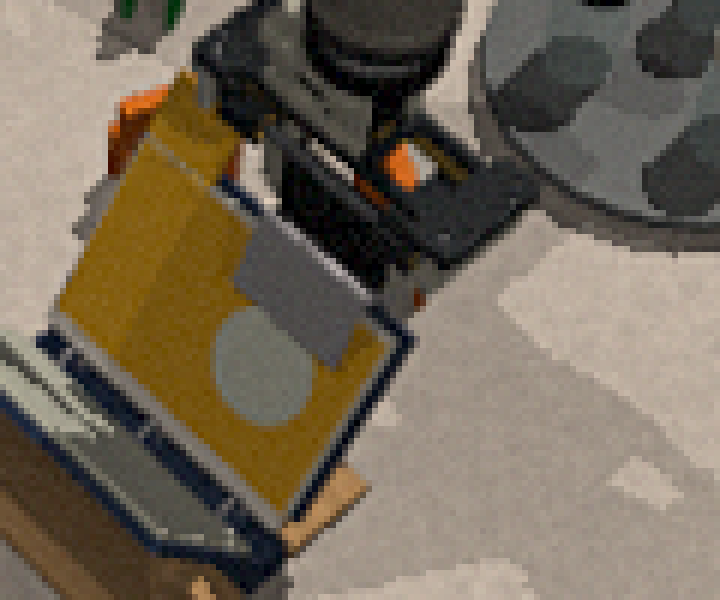

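View pics/w13.png

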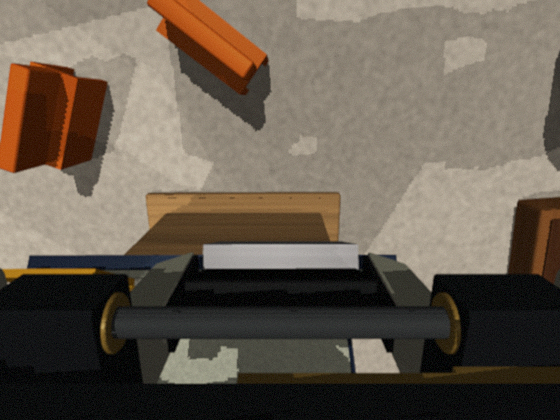

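```bash
python3 -m crank '{"xyz":[[-0.15,0.25,0],[-0.15,0.25,0],[-0.15,0.25,0],[-0.12,0.25,0],[-0.1,0.2,0],[-0.1,0.2,0],[0,0,0]],"roll":[0,0,0,0,0,0,0]}'
python3 - <<'E'
from h import *
s=robot.observe();print((s["tool_pos"]-[.585,.0546,.16])*1000,s["contact_force"],s["torque"],s["opening"])
cv2.imwrite("pics/s14.png",robot.read_camera("scene")[160:260,260:380,::-1].repeat(6,0).repeat(6,1))
E
```

```text
time: 19.5
tool_pos: [0.5866, 0.074, 0.1896]
tool_rot: [-1.571, 0.0, -1.645]
contact_force: [0.6, -1.3, -1.6]
opening: 0.0799
[ 1.6255 19.3939 29.6293] [ 0.5547 -1.2759 -1.5603] [-0.3137  0.0249  0.0424] 0.07987304636325093
```

View pics/s14.png

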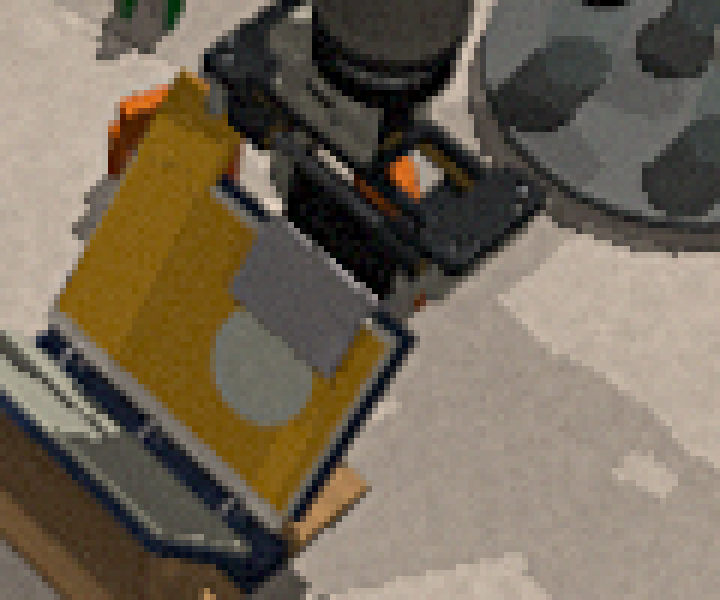

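```bash
python3 -m crank '{"xyz":[[0.06,0.1,0],[0.06,0.1,0],[0.06,0.1,0],[0,0,0]],"roll":[0,0,0,0]}'
python3 - <<'E'
from h import *
s=robot.observe();print((s["tool_pos"]-[.585,.0546,.16])*1000,s["contact_force"],s["torque"],s["opening"])
E
```

```text
time: 19.95
tool_pos: [0.5866, 0.0733, 0.1886]
tool_rot: [-1.569, 0.002, -1.645]
contact_force: [-3.1, 5.0, 7.7]
opening: 0.08
[ 1.6122 18.7256 28.6255] [-3.0932  4.9924  7.6545] [ 0.531   0.7045 -0.0689] 0.08002923751023487
```

The reaction rose to about 9 N up the slope, so the roof is seated. I'll release and withdraw upwards.

```bash
python3 -m crank '{"xyz":[[0.03,0.05,0],[0,0,0],[0,0,0]],"roll":[0,0,0]}'; python3 -m crank '{"xyz":[[0,0,0],[0,0,0],[0,0,0],[0,0,0],[0,-0.5,0],[0,-1,0],[0,-2,0],[0,-3,0],[0,-4,0],[0,-4,0],[0,0,0]],"roll":[0,0,0,0,0,0,0,0,0,0,0]}' -1 12
python3 - <<'E'
from h import *
import pickle
pickle.dump(robot.calibration("wrist"),open("w15.pkl","wb"))
cv2.imwrite("pics/w15.png",robot.read_camera("wrist")[...,::-1])
cv2.imwrite("pics/s15.png",robot.read_camera("scene")[160:260,260:380,::-1].repeat(6,0).repeat(6,1))
E
```

```text
time: 20.25
tool_pos: [0.5866, 0.0733, 0.1886]
tool_rot: [-1.569, 0.003, -1.645]
contact_force: [-3.4, 4.2, 11.3]
opening: 0.08
time: 21.35
tool_pos: [0.5884, 0.0718, 0.3389]
tool_rot: [-1.558, 0.001, -1.645]
contact_force: [-0.9, 0.5, 0.3]
opening: 0.0916
```

View pics/s15.png

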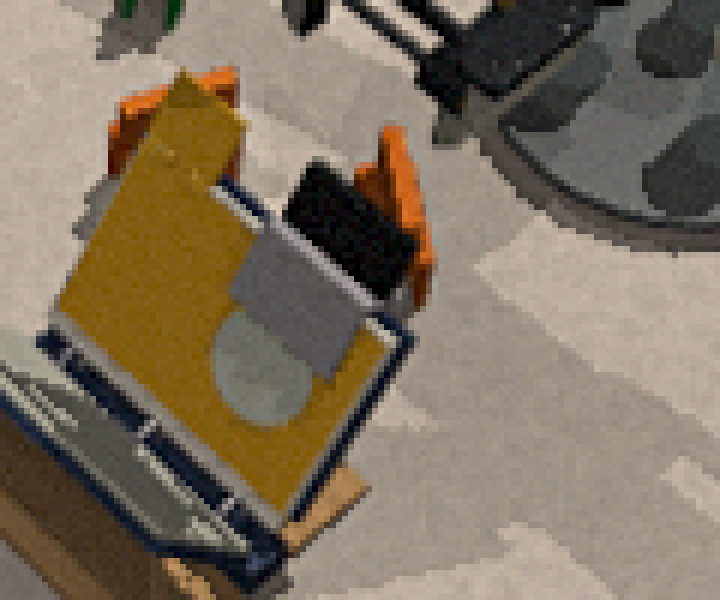

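View pics/w15.png

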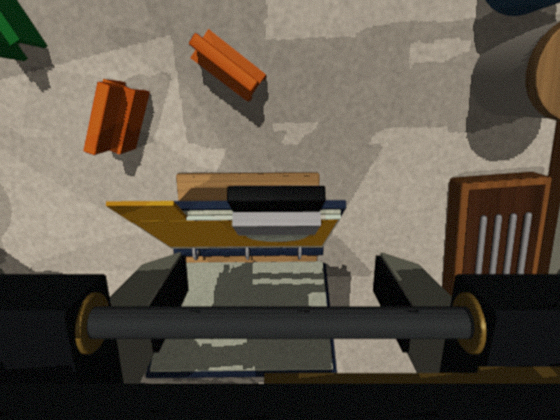

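Run:
```python
from h import *
g=np.radians(56);u=np.array([0,np.cos(g),np.sin(g)]);n=np.array([0,-np.sin(g),np.cos(g)])
E0=np.array([0,.0949,.179])
for off in(0,.01):
  for x in(0,.08):
    for zz in (.0145,.019): print(off,x,zz,"leg bottom",(proj("scene",cr(E0+np.array([x,0,0])+(-.045+off)*u+zz*n))-[260,160])*6)
    print("fin top front",(proj("scene",cr(E0+np.array([x,0,0])+(.048+off)*u+.007*n))-[260,160])*6, "back",(proj("scene",cr(E0+np.array([x,0,0])+(.048+off)*u-.007*n))-[260,160])*6)
print(robot.observe()["contact_force"])
```

```text
0 0 0.0145 leg bottom [219.7935 286.7422]
0 0 0.019 leg bottom [215.3847 287.8694]
fin top front [302.0968 156.6388] back [315.3983 154.0969]
0 0.08 0.0145 leg bottom [318.4466 374.5409]
0 0.08 0.019 leg bottom [314.1866 375.918 ]
fin top front [405.5074 243.8198] back [418.2899 240.5148]
0.01 0 0.0145 leg bottom [227.6432 273.2857]
0.01 0 0.019 leg bottom [223.2392 274.3831]
fin top front [310.4478 142.3609] back [323.7287 139.9231]
0.01 0.08 0.0145 leg bottom [326.8173 361.0721]
0.01 0.08 0.019 leg bottom [322.564  362.4195]
fin top front [414.4229 229.5074] back [427.1779 226.3066]
[-0.5679  0.6478 -1.0812]
```

The keeper's observed edges match the fully seated prediction to within about 2–3 px of the original image, closer than for 10 mm unseated. It's about 45 mm along the edge from the middle. The gripper is clear at 0.34 m, so I'll hand in.

```bash
python3 -c "
from cell import robot
import cv2
cv2.imwrite('pics/t16.png',robot.read_camera('top')[...,::-1])
print(robot.hand_in())"
```

```text
the job is handed in; nothing more can be done
None
```

View pics/t16.png

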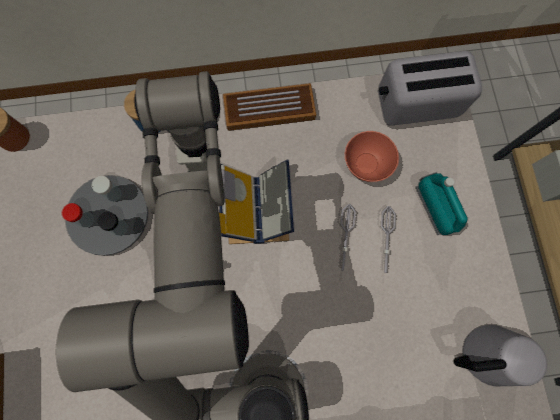

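The leaf is turned over and lying on the left board with its yellow face showing, and the steel keeper hangs over that board's top edge. The job was handed in at about 21.5 s of the 48 s allowed; no verdict is reported.

- **Leaf:** I gripped the tab by its side edges and swung it over at about 0.7 rad/s, slowing to about half that for the last part. I let go only after feeling about 4 N from the board.
- **Keeper:** I picked it up by the two ends of its fin, lowered it onto the edge so that it tilted to the slope, and pushed it down. About 10 N came back up the slope, so the roof was seated. It sits roughly 45 mm along the edge from the middle, clear of the tab.
- **Last checks:** In the scene picture the keeper's edges matched a fully seated keeper to about 2–3 px, including a shift of a few mm along the edge from the 40 mm I aimed for. The gripper was open and clear at 0.34 m. In the last top view the jars, mixer, beaters and bowl looked to be where they started. The arm hid the keeper in that view, so the scene and wrist pictures are its last checks. No check failed.

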